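Hang the test module on the stand's stud by its side slot

TASK

Pick up the test module by its orange grip and hang it on the headed stud of the test stand: bring it in from the side so that the slot of its hanger plate slides over the stud between the collar and the head, then let it down until the stud is fully home in the notch at the slot's end, and leave it hanging there, upright and still. Someone has clamped the stud at an unknown height, so find it by feel and never force the module against the stand; leave the spool, the jar and the screwdriver where they are.

Things in the scene. Friction and masses are not known exactly. Their poses are not given: they have to be found in the camera images.
- stand: Fixed rigid test stand. Origin on the table, right below the middle of the stud's gap. Base plate 12 mm thick, x -122 to +13, y +-45 mm. A level steel stud, 8 mm across, sticks out along +x at y = 0. On it: brass collar 22 mm across at x -12 to -6, bare gap for the plate at x -6 to +6, brass head 18 mm across at x +6 to +11 mm. Push the module on it with less than 25 N.
- column_top (a point): Top centre of the stand's fixed aluminium column, 22 x 36 mm (x, y), 182 mm above the table, 88 mm behind the stand's origin (-x). A red clamp 12 x 44 x 22 mm on its front carries the stud. The clamp is set by hand: the height of the stud's axis is NOT measured; it is anywhere from 120 to 160 mm above the table and does not move during the job.
- module_grip (a point): Centre of the module's orange grip, a block 14 x 36 x 50 mm (module x, y, z). Module axes: x normal to the hanger plate, y along it towards the slot's open end, z up. This point is 150 mm above the underside. The module stands on the table at the start and weighs 0.25 to 0.55 kg, mostly low down.
- module_base (a point): Centre of the module's flat underside (same axes). The dark box above it is 32 x 80 x 50 mm (electronics reach 21 mm from the middle in x, look only). From its top an aluminium hanger plate, 4 mm thick at x = 0, y +-45 mm, rises from 50 to 125 mm above the underside; the orange grip stands on the plate.
- slot_seat (a point): Where the stud's axis lies when the module hangs fully home (same axes): in the plate at y = 0, 87 mm above the underside, 63 mm below the grip's centre. It is in a notch 12 mm wide (y +-6 mm) that rises from the slot's inner end up to 91 mm above the underside: from the level run the module is let down about 11.5 mm.
- slot_mouth (a point): Middle of the open end of the slot, at the plate's +y edge (y = +45 mm), 75.5 mm above the underside (same axes). The level run is 11 mm high (70 to 81 mm above the underside) and goes from this edge to an end wall at y = -6 mm, below the notch.
- spool: Loose pink solder spool, 48 mm across, 40 mm high, origin under its centre; leave alone.
- flux: Loose white jar with black cap, 34 mm across, 55 mm high, origin under its centre; leave alone.
- driver: Loose screwdriver with orange handle, lying on the table, origin under its middle; leave alone.
There are look-alikes about, which are no part of the job. Leave any purple or yellow look-alike of the part that bears module_grip alone.

How it is judged:
At the end, for the whole second after the job is handed in: The module hangs at rest on the stud, let go and clear of the table: its seat point within 4 mm of the stud's axis sideways, within 6.5 mm of the middle of the gap, 116 to 164 mm above the table; the module within 0.15 rad of upright and carried by the stand (y of slot_seat in the frame of stand between -0.004 and 0.004 m and x of slot_seat in the frame of stand between -0.0065 and 0.0065 m and z of slot_seat in the frame of stand between 0.116 and 0.164 m and contact force between module and stand above 1 N and contact force between module and table below 0.1 N and angle between slot_seat's own z axis and vertical below 0.15 rad and linear speed of module below 0.03 m/s and angular speed of module below 0.3 rad/s); the robot touches nothing.
It fails at once if the module is pressed against the stand with more than 25 N (contact force between module and stand above 25 N).
It fails at once if the arm or fingers push on the stand with more than 25 N (contact force between any of the arm, the fingers and stand above 25 N).
It fails at once if the spool is moved by more than 20 mm (distance of spool from where it was at the start of the episode above 0.02 m).
It fails at once if the jar is moved by more than 20 mm (distance of flux from where it was at the start of the episode above 0.02 m).
It fails at once if the screwdriver is moved by more than 20 mm (distance of driver from where it was at the start of the episode above 0.02 m).
It also fails if it takes over 61 s, if anything falls off the work surface, if the arm or the gripper's body presses on something with over 40 N, if the wrist force passes 120 N, or if a joint passes its speed limit or range.

ROBOT

A 7-joint arm with a two-finger parallel gripper is mounted at the origin on the work surface. World frame = base frame: x ahead of the robot, y to its left, z up, the work surface at z = 0. Lengths are in m, angles in rad, forces in N, time in s.
With the tool pointing down it reaches from about 0.4 to 0.85 m from the base axis. Payload 4.5 kg.
Tool frame: the origin (TCP) lies between the finger pads; the fingertips stand 19 mm ahead of it and the grasp point (between the pads) is the TCP (r.tips_ahead is the distance from the TCP to the fingertips, in m); z points along the fingers, y is the line along which they close (so a half turn about z gives the same grasp; the last joint's range is limited). The gripper opens to 88 mm and grips with 3 to 60 N. Pads are 18 mm wide; open, the fingers measure 123 mm over their backs; the gripper's body (75 mm by 187 mm) begins 45 mm behind the grasp point.
Start: joints at [0.034, 0.689, -0.195, 1.565, 0.157, 0.902, -0.215], TCP at [0.625, 0, 0.258] pointing down, gripper open.
Joint ranges: [-3.01, 3.01], [-0.46, 2.08], [-1.47, 1.51], [0.13, 2.56], [-1, 4.14], [0.04, 2.09], [-2.66, 2.66]. Speed limits (rad/s): [2.57, 2.57, 3.14, 3.14, 3.14, 3.14, 3.14].

INTERFACE

Orientations are given as a unit quaternion [x, y, z, w].
In Python, from plant import r, cams, models gives the robot as it stands. The module is installed in compiled form; this text tells all that it offers.
- The arm moves only by the tool jog_arm, never from a script. Its arguments are lists of equal length, an entry for each row: "turn": the turn, a rotation vector about the tool's x, y, z in rad, a list of three; "translation": the shift along the tool's x, y, z in m, a list of three; "grip": the closure, from 0 (fully open) to 1 (shut). In form: {"turn": [[ax, ay, az], ...], "translation": [[tx, ty, tz], ...], "grip": [grip, ...]}. A call has 1 to 20 rows; each row is the pose to reach, as a shift and turn from the pose commanded when the call began, along the tool's axes at that moment; what a row does not reach only later rows make up. A row lasts 1/8 s, in which the tool goes at most 62.5 mm and 10.7 degrees, less where a joint would pass 70% of its speed; a pose out of reach is approached as far as the arm can. A call with a gripper value outside its range is refused whole. The fingers move at their own pace and stop on an object; "force" is the grip in N (left out, the last holds). Time passes only in rows, so rows that repeat a pose let the fingers close. It gives the time, the measured TCP pose, the force, the opening and the grip force at its end, in the units of the state.
- r.get_state(): the state, without advancing time (a new reading comes with each control period).
- cams.snapshot(name): name is "scene" or "side" or "wrist"; returns the picture (400x640x3 uint8, red, green, blue); there is no depth.
- cams.camera_params(name): a dict with "fx", "fy", "cx", "cy" (pixels), "eye" and "orientation" of the camera in the world. Camera axes: x right, y up, looking along -z (the intrinsics and any distortion apply to the point x, -y, -z); pixel columns grow to the right and rows downward; lengths in m; the calibration is good to about 2 mm. A picture is of the moment at which its call begins: read the wrist's pose just before it. camera_params takes no time and is no camera call; for the wrist camera it gives the pose at the moment of the call.
- r.finish_job(): hands the job in; it is judged then, once.
Trained networks look in the newest picture that a camera, given by its name, has taken for a name from the list of things; names that differ only in an ending like _2 or _b are one class to them, and where a whole thing is asked for, a point or a joint stands for the part that bears it (a point fixed in the world has none). Each returns a list of dicts, best first, with "p" (0 to 1); they miss things now and then, are a little off and sometimes report something else, mostly with a low value. They report only what shows in the picture. A call takes as long as a camera call. They do not tell look-alikes from the thing itself.
- models.find_in(camera, name): "position" ([x, y, z] in m, in world coordinates, good to about 4 mm: the middle of the surface that is visible of it).
- models.masks_of(camera, name): "pixels" (400x640 bool, what is visible of it).
- models.place_of(camera, name): "position" ([x, y, z] in m, in world coordinates, good to about 4 mm: a listed point, or the origin of a listed thing).
The state is a dict: "clock": time; "q": joint angles; "qd": joint speeds; "joint_torque": joint torques, N m; "tool_pos": TCP position; "eef_rot": TCP orientation; "contact_force": force on the tool from outside, world axes, zero at the start; "moment": the same for the moment, N m; "opening": opening from 0.0 (shut) to 1.0 (fully open); "finger_force": force on a finger pad.
Only numpy, scipy, OpenCV 4.12 (cv2) and the standard library are available. Lean on these libraries where they do the work, as an engineer would, in place of code of your own. Each camera call takes 0.05 s, during which the arm holds its last target. There are 200 camera calls.

## Working session

There is one attempt and no reset: what is moved stays moved. The work goes in short steps, Python scripts to look and compute and a tool call to move; the robot and the scene stay as the last step left them, time stands still between calls to the robot, and variables do not carry over. Pictures are saved under pics/ and viewed, at most 10 in all, crops included, and the job is handed in when it is done.

Besides the shell and the picture viewer there is one more tool, called as name(argument=value, ...) on one line, values as JSON. jog_arm: Moves the arm, as the interface text tells. Its arguments: {"type":"object","properties":{"turn":{"type":"array"},"translation":{"type":"array"},"grip":{"type":"array"},"force":{"type":"number"}},"required":["turn","translation","grip"]}

```bash
mkdir -p pics; cat > h.py <<'E'
from plant import r,cams,models
import numpy as np,cv2
from scipy.spatial.transform import Rotation as R
np.set_printoptions(precision=4,suppress=True)
def snap(c,f=None):
    im=cams.snapshot(c)
    if f: cv2.imwrite('pics/'+f,im[:,:,::-1])
    return im
def show(c,names):
    for n in names:
        for d in models.place_of(c,n)[:3]: print(c,n,np.round(d['position'],4),round(d['p'],2))
def st():
    s=r.get_state(); print({k:np.round(s[k],4) for k in ['clock','tool_pos','eef_rot','contact_force','moment','opening','finger_force']}); return s
def ray(c,u,v,P=None):
    P=P or cams.camera_params(c); M=R.from_quat(P['orientation'])
    return np.array(P['eye']),M.apply([(u-P['cx'])/P['fx'],-(v-P['cy'])/P['fy'],-1])
def proj(c,p):
    P=cams.camera_params(c);q=R.from_quat(P['orientation']).inv().apply(np.array(p)-P['eye'])
    return P['cx']+P['fx']*q[0]/-q[2],P['cy']-P['fy']*q[1]/-q[2]
E
python3 - <<'E'
from h import *
st()
for c in ['scene','side']:
    im=snap(c,c+'1.png'); p=cams.camera_params(c); print(c,p)
    show(c,['stand','column_top','module_grip','module_base','slot_seat','slot_mouth','spool','flux','driver'])
a=cv2.imread('pics/scene1.png');b=cv2.imread('pics/side1.png')
E
```

```text
{'clock': np.float64(0.0), 'tool_pos': array([ 0.6244, -0.0001,  0.2569]), 'eef_rot': array([ 0.7071,  0.7071, -0.0007, -0.0006]), 'contact_force': array([-0.5699,  0.1428, -0.4257]), 'moment': array([ 0.021 , -0.0111,  0.0117]), 'opening': np.float64(1.002), 'finger_force': np.float64(0.0)}
scene {'fx': 474.7748665039755, 'fy': 474.7748665039755, 'cx': 326.2813696710717, 'cy': 199.96841440816672, 'eye': array([1.0395, 0.3359, 1.0835]), 'orientation': array([0.1122, 0.2322, 0.8658, 0.4287])}
scene stand [ 0.5214 -0.1373  0.0002] 0.57
scene module_grip [0.6558 0.1815 0.1493] 0.89
scene module_grip [0.5585 0.2221 0.156 ] 0.64
scene module_grip [0.4519 0.2529 0.147 ] 0.57
scene module_base [ 0.6614  0.1804 -0.0024] 0.94
scene module_base [0.4562 0.2543 0.0049] 0.79
scene module_base [0.5587 0.2271 0.0012] 0.67
scene slot_seat [0.656  0.1832 0.0869] 0.93
scene slot_seat [0.5586 0.2326 0.0854] 0.81
scene slot_seat [0.4506 0.2512 0.0879] 0.8
scene slot_mouth [0.6126 0.1791 0.0701] 0.96
scene slot_mouth [0.4293 0.216  0.0743] 0.92
scene slot_mouth [0.5463 0.2728 0.0774] 0.7
scene spool [0.7
[... 437 characters left out ...]
26] 0.58
side module_grip [0.4512 0.2574 0.1493] 0.89
side module_grip [0.5583 0.2266 0.1494] 0.78
side module_grip [0.6603 0.1808 0.1482] 0.7
side module_base [0.455  0.2499 0.0005] 0.84
side module_base [ 0.6624  0.1845 -0.0013] 0.72
side slot_seat [0.5609 0.2263 0.0884] 0.84
side slot_seat [0.6619 0.1829 0.0814] 0.74
side slot_seat [0.4514 0.26   0.0864] 0.61
side slot_mouth [0.5472 0.2704 0.0769] 0.87
side slot_mouth [0.6115 0.1825 0.074 ] 0.79
side slot_mouth [0.4267 0.2181 0.0773] 0.58
side spool [ 0.766   0.0106 -0.    ] 0.7
side flux [0.7553 0.2453 0.0025] 0.76
side flux [ 0.7641  0.0125 -0.0018] 0.61
side flux [ 0.7443 -0.24    0.0009] 0.53
side driver [ 0.7462 -0.238  -0.0009] 0.88
```

View pics/scene1.png

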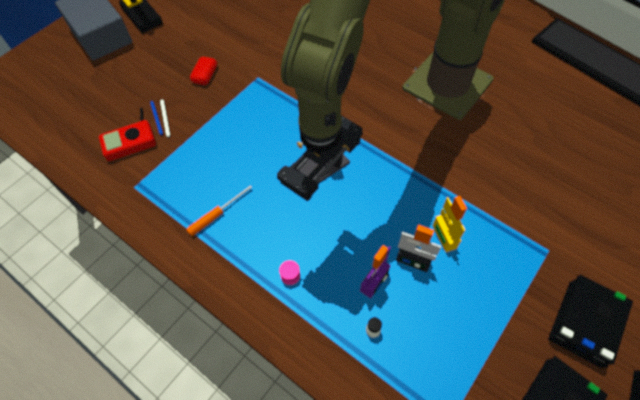

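View pics/side1.png

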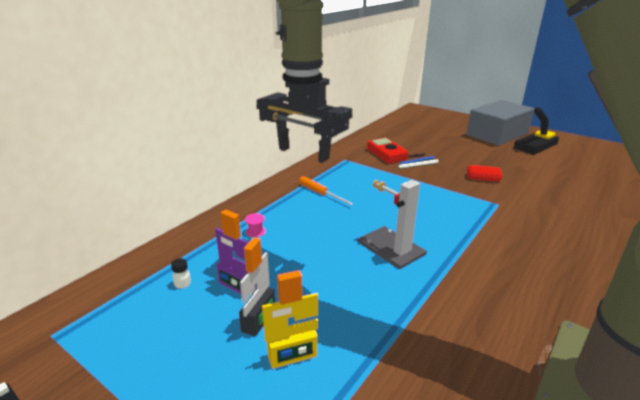

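The grey module is at about (425,240) in scene and (255,290) in side, between the purple and yellow look-alikes. The stud tip shows at (378,185) in side. I'll move above the grey grip, turning to its plate normal.

jog_arm(turn=[[0,0,-0.28],[0,0,-0.28],[0,0,-0.28],[0,0,-0.28],[0,0,-0.28],[0,0,-0.28],[0,0,-0.28],[0,0,-0.28]], translation=[[0.05,-0.015,-0.04],[0.1,-0.03,-0.04],[0.15,-0.045,-0.04],[0.2,-0.06,-0.04],[0.227,-0.066,-0.04],[0.227,-0.066,-0.04],[0.227,-0.066,-0.04],[0.227,-0.066,-0.04]], grip=[0.4,0.4,0.4,0.4,0.4,0.4,0.4,0.4])

```text
clock: 2.0
tool_pos: [0.5598, 0.2248, 0.2977]
eef_rot: [0.603, 0.798, -0.0, 0.001]
contact_force: [0.5, -0.3, 0.0]
opening: 0.601
finger_force: 0.0
```

```bash
python3 - <<'E'
from h import *
st()
snap('wrist','w1.png'); print(cams.camera_params('wrist'))
show('wrist',['module_grip','module_base','slot_mouth','slot_seat'])
im=snap('scene','scene2.png'); show('scene',['stand','column_top'])
x,y=map(int,proj('scene',[.5,-.14,.14]))
cv2.imwrite('pics/c2.png',cv2.resize(im[max(0,y-70):y+70,max(0,x-100):x+100,::-1],None,fx=4,fy=4,interpolation=2)); print(x,y)
E
```

```text
{'clock': np.float64(2.0), 'tool_pos': array([0.5598, 0.2248, 0.2977]), 'eef_rot': array([ 0.6027,  0.7979, -0.0004,  0.0005]), 'contact_force': array([ 0.5324, -0.3159,  0.0291]), 'moment': array([-0.0448,  0.0321, -0.0251]), 'opening': np.float64(0.601), 'finger_force': np.float64(0.0)}
{'fx': 354.57949387114274, 'fy': 354.57949387114274, 'cx': 317.254978573778, 'cy': 200.12416285532055, 'eye': array([0.5396, 0.2953, 0.4255]), 'orientation': array([-0.1416, -0.0204,  0.1366,  0.9802])}
wrist module_grip [0.6559 0.1819 0.153 ] 0.98
wrist module_grip [0.4555 0.2543 0.1527] 0.94
wrist module_base [0.6559 0.1824 0.0029] 0.68
wrist module_base [ 0.4584  0.2541 -0.0056] 0.64
wrist slot_mouth [0.4299 0.2221 0.074 ] 0.93
wrist slot_mouth [0.5484 0.2737 0.0766] 0.9
wrist slot_mouth [0.6124 0.1854 0.0737] 0.62
wrist slot_seat [0.5593 0.2264 0.0872] 0.82
wrist slot_seat [0.4554 0.2576 0.0892] 0.73
wrist slot_seat [0.6606 0.1777 0.0858] 0.56
scene stand [ 0.5177 -0.1355 -0.002 ] 0.67
scene column_top [ 0.438  -0.1165  0.181 ] 0.78
307 138
```

View pics/w1.png

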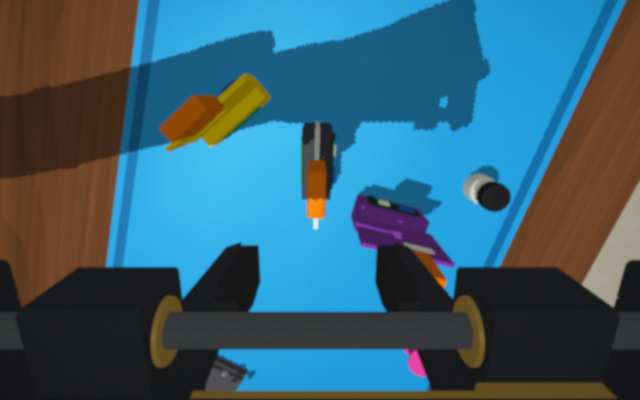

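View pics/c2.png

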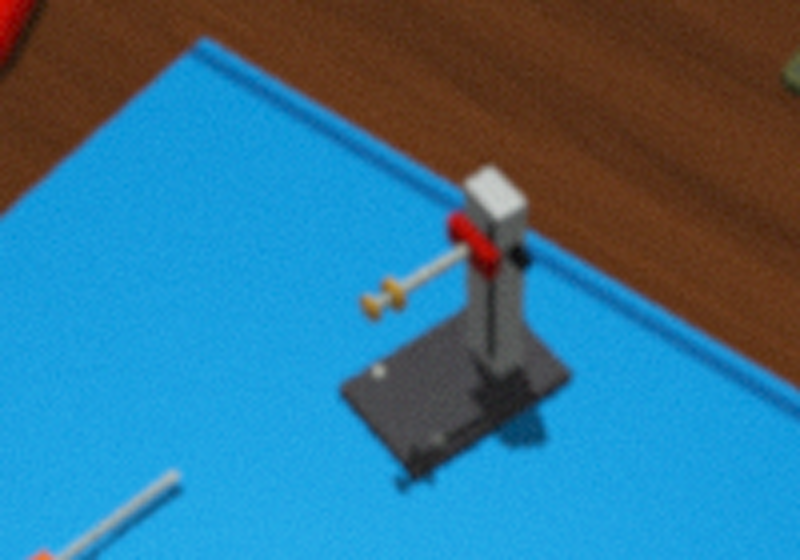

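The wrist view shows the grip centred between the fingers at about (317,185), with the plate in line with the tool. The scene crop shows the stud, with its gap at crop (383,298), i.e. pixel (302.8,142.5). Next I'll descend and grip, and measure the stud from the saved pictures.

jog_arm(turn=[[0,0,0],[0,0,0],[0,0,0],[0,0,0],[0,0,0],[0,0,0],[0,0,0],[0,0,0],[0,0,0],[0,0,0],[0,0,0],[0,0,0]], translation=[[0.002,0,0.04],[0.002,0,0.08],[0.002,0,0.11],[0.002,0,0.13],[0.002,0,0.1477],[0.002,0,0.1477],[0.002,0,0.1477],[0.002,0,0.1477],[0.002,0,0.1477],[0.002,0,0.1477],[0.002,0,0.1477],[0.002,0,0.1477]], grip=[0.4,0.4,0.4,0.4,0.4,0.4,1,1,1,1,1,1], force=40)

```text
clock: 3.9
tool_pos: [0.5585, 0.2289, 0.1503]
eef_rot: [0.601, 0.799, 0.0, 0.0]
contact_force: [0.1, -0.7, 4.1]
opening: 0.157
finger_force: 39.9
```

```bash
python3 - <<'E'
from h import *
st()
a=cv2.imread('pics/side1.png');x,y=385,205
cv2.imwrite('pics/c3.png',cv2.resize(a[y-40:y+65,x-60:x+60],None,fx=5,fy=5,interpolation=2))
E
```

```text
{'clock': np.float64(3.9), 'tool_pos': array([0.5585, 0.2289, 0.1503]), 'eef_rot': array([0.6015, 0.7989, 0.    , 0.0001]), 'contact_force': array([ 0.0561, -0.714 ,  4.1154]), 'moment': array([-0.1169,  0.2222,  0.0724]), 'opening': np.float64(0.1566), 'finger_force': np.float64(39.8958)}
```

View pics/c3.png

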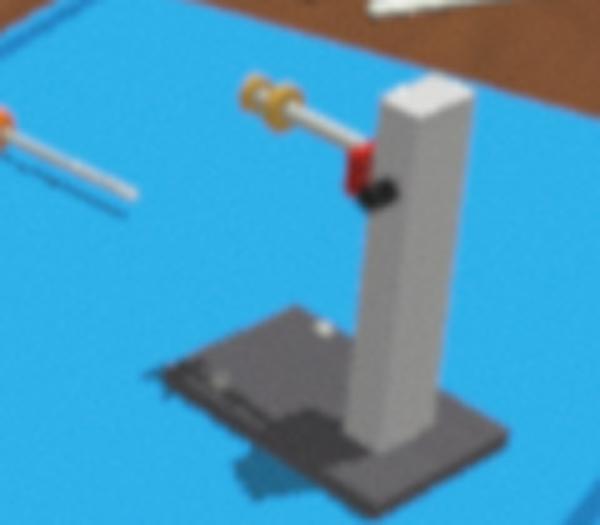

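Side crop: the stud gap is at (268,100), the column top at (429,95), and the base plate corners are clear. I'll fit the stand's pose (x, y, yaw, stud height) to both views.

```bash
python3 - <<'E'
from h import *
from scipy.optimize import least_squares
obs={'scene':((207,68),4,[(466,187),(488,166),(527,203),(497,220),(342,388),(570,377)],(393,293),(372,303)),
'side':((325,165),5,[(383,98),(430,73),(475,94),(425,118),(165,372),(293,306),(508,432)],(285,107),(254,93))}
C=[(-.088+a*.011,b*.018,.182) for a in(-1,1) for b in(-1,1)]+[(x,y,.012) for x in(-.122,.013) for y in(-.045,.045)]
def W(p,q): c,s=np.cos(p[2]),np.sin(p[2]); return [p[0]+c*q[0]-s*q[1],p[1]+s*q[0]+c*q[1],q[2]]
def res(p,v=0):
    out=[]
    for c,(o,k,L,col,hd) in obs.items():
        f=lambda u:np.array(o)+(np.array(u)+.5)/k-.5
        P=np.array([proj(c,W(p,q)) for q in C])
        for u in L: d=P-f(u); out+=list(d[np.argmin((d**2).sum(1))])
        out+=list(proj(c,W(p,(-.009,0,p[3])))-f(col)); out+=list(proj(c,W(p,(.0085,0,p[3])))-f(hd))
    return np.array(out)
s=least_squares(res,[.521,-.138,-.26,.14],loss='soft_l1');print(s.x,res(s.x).round(1))
x,y,t,h=s.x
# module y axis yaw from tool: tool y = +module x
M=R.from_quat(r.get_state()['eef_rot']).as_matrix();print('tool y yaw',np.arctan2(M[1,1],M[0,1]))
for q in [(0,0),(0,-.085),(.0,-.15),(.12,-.0),(.1,.1)]: print(q,W(s.x,(*q,0)))
E
```

```text
[ 0.522  -0.1396 -0.2521  0.1461] [-0.8 -0.7  0.7  0.3  0.2 -0.   0.6  0.2 -1.3 -0.   1.1 -1.3  0.2  0.3
 -0.3  1.4 -0.7  0.3  1.4  0.4  0.6 -0.1 -0.9  0.2 -0.7 -0.6  0.2 -0.3
  1.  -0.4 -0.4 -0.4  0.2 -0.4]
tool y yaw 0.28015164550893984
(0, 0) [np.float64(0.5219616249439955), np.float64(-0.13964849733924492), 0]
(0, -0.085) [np.float64(0.5007588561247512), np.float64(-0.22196157403060476), 0]
(0.0, -0.15) [np.float64(0.4845449740865057), np.float64(-0.2849068679710564), 0]
(0.12, -0.0) [np.float64(0.6381683214494447), np.float64(-0.16958181802523672), 0]
(0.1, 0.1) [np.float64(0.6437449726035296), np.float64(-0.0677540174896971), 0]
```

jog_arm(turn=[[0,0,0],[0,0,0],[0,0,0],[0,0,0],[0,0,0],[0,0,0],[0,0,0],[0,0,0.04],[0,0,0.1],[0,0,0.17],[0,0,0.24],[0,0,0.32],[0,0,0.4],[0,0,0.46],[0,0,0.5],[0,0,0.52],[0,0,0.532],[0,0,0.532],[0,0,0.532],[0,0,0.532]], translation=[[0,0,-0.005],[0,0,-0.02],[0,0,-0.05],[0,0,-0.09],[0,0,-0.13],[0,0,-0.165],[-0.005,-0.002,-0.185],[-0.02,-0.008,-0.19],[-0.05,-0.02,-0.19],[-0.09,-0.036,-0.19],[-0.135,-0.054,-0.19],[-0.18,-0.072,-0.19],[-0.225,-0.09,-0.19],[-0.265,-0.105,-0.19],[-0.3,-0.119,-0.19],[-0.325,-0.129,-0.19],[-0.339,-0.135,-0.19],[-0.344,-0.137,-0.19],[-0.344,-0.137,-0.19],[-0.344,-0.137,-0.19]], grip=[1,1,1,1,1,1,1,1,1,1,1,1,1,1,1,1,1,1,1,1], force=55)

```text
clock: 6.4
tool_pos: [0.5221, -0.1381, 0.34]
eef_rot: [0.79, 0.613, 0.0, -0.0]
contact_force: [-0.3, 0.1, -3.5]
opening: 0.152
finger_force: 54.9
```

```bash
python3 - <<'E'
from h import *
st()
for c in ['side','scene']:
    im=snap(c,c+'3.png'); show(c,['module_grip','module_base','slot_seat','slot_mouth'])
E
```

```text
{'clock': np.float64(6.4), 'tool_pos': array([ 0.5221, -0.1381,  0.34  ]), 'eef_rot': array([ 0.7897,  0.6135,  0.0004, -0.0003]), 'contact_force': array([-0.3168,  0.0889, -3.4787]), 'moment': array([ 0.0543, -0.0233, -0.0135]), 'opening': np.float64(0.1515), 'finger_force': np.float64(54.8874)}
side module_grip [0.6613 0.1833 0.1507] 0.89
side module_grip [0.453  0.2558 0.1475] 0.83
side module_grip [ 0.5229 -0.1393  0.3399] 0.72
side module_base [ 0.4535  0.2512 -0.0004] 0.78
side module_base [ 0.5224 -0.1399  0.1911] 0.69
side module_base [ 0.6612  0.1802 -0.0005] 0.62
side slot_seat [0.66   0.1834 0.0858] 0.73
side slot_seat [0.4501 0.2574 0.0856] 0.66
side slot_seat [ 0.5234 -0.1386  0.2772] 0.56
side slot_mouth [ 0.533  -0.0977  0.2626] 0.95
side slot_mouth [0.4271 0.213  0.0764] 0.66
side slot_mouth [0.6117 0.1828 0.0801] 0.65
scene module_grip [0.6547 0.1829 0.1501] 0.86
scene module_grip [0.4522 0.2521 0.1478] 0.83
scene module_grip [ 0.5174 -0.1411  0.3406] 0.68
scene module_base [ 0.5236 -0.1387  0.188 ] 0.96
scene module_base [0.661  0.1812 0.    ] 0.92
scene slot_seat [0.4538 0.2554 0.0892] 0.73
scene slot_seat [0.6583 0.1831 0.0857] 0.7
scene slot_seat [ 0.5189 -0.1377  0.2762] 0.62
scene slot_mouth [0.6154 0.1798 0.0708] 0.94
scene slot_mouth [ 0.5319 -0.0962  0.2688] 0.73
scene slot_mouth [0.4307 0.2155 0.0751] 0.67
```

View pics/side3.png

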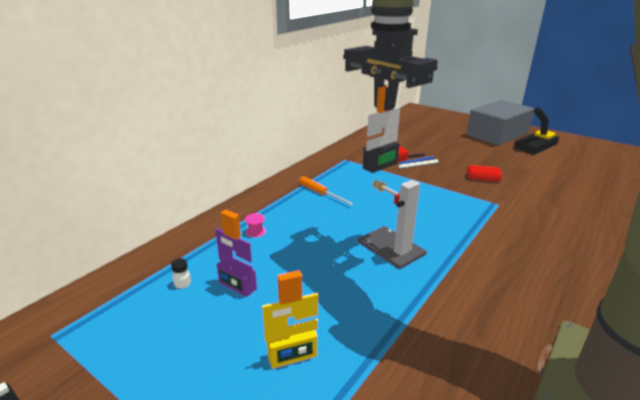

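The module hangs upright in the gripper above the stud, at (382,130) in side. I'll lower it to feel for the collar.

jog_arm(turn=[[0,0,0],[0,0,0],[0,0,0],[0,0,0],[0,0,0],[0,0,0]], translation=[[0,0,0.006],[0,0,0.014],[0,0,0.022],[0,0,0.027],[0,0,0.028],[0,0,0.028]], grip=[1,1,1,1,1,1])

```text
clock: 7.65
tool_pos: [0.522, -0.1395, 0.3121]
eef_rot: [0.79, 0.613, 0.0, 0.0]
contact_force: [0.0, -0.1, -2.9]
opening: 0.153
finger_force: 54.9
```

jog_arm(turn=[[0,0,0],[0,0,0]], translation=[[0,0,0.001],[0,0,0.002]], grip=[1,1])

```text
clock: 7.9
tool_pos: [0.522, -0.1395, 0.3102]
eef_rot: [0.79, 0.613, 0.0, 0.0]
contact_force: [-0.6, -0.1, -3.7]
opening: 0.151
finger_force: 54.9
```

jog_arm(turn=[[0,0,0],[0,0,0]], translation=[[0,0,0.001],[0,0,0.0015]], grip=[1,1])

```text
clock: 8.15
tool_pos: [0.5218, -0.1395, 0.3085]
eef_rot: [0.79, 0.613, 0.0, -0.0]
contact_force: [0.3, 0.4, -4.5]
opening: 0.155
finger_force: 54.9
```

jog_arm(turn=[[0,0,0],[0,0,0]], translation=[[0,0,0.001],[0,0,0.0015]], grip=[1,1])

```text
clock: 8.4
tool_pos: [0.5219, -0.1395, 0.307]
eef_rot: [0.79, 0.613, 0.0, -0.0]
contact_force: [-0.0, -0.4, -3.3]
opening: 0.156
finger_force: 54.9
```

jog_arm(turn=[[0,0,0],[0,0,0]], translation=[[0,0,0.001],[0,0,0.0015]], grip=[1,1])

```text
clock: 8.65
tool_pos: [0.5218, -0.1395, 0.3054]
eef_rot: [0.79, 0.613, -0.0, -0.0]
contact_force: [1.0, 0.5, -2.7]
opening: 0.155
finger_force: 54.9
```

jog_arm(turn=[[0,0,0],[0,0,0]], translation=[[0,0,0.001],[0,0,0.001]], grip=[1,1])

```text
clock: 8.9
tool_pos: [0.5218, -0.1395, 0.3044]
eef_rot: [0.79, 0.613, -0.0, -0.0]
contact_force: [0.5, 0.1, -3.1]
opening: 0.154
finger_force: 54.9
```

jog_arm(turn=[[0,0,0],[0,0,0]], translation=[[0,0,0.001],[0,0,0.001]], grip=[1,1])

```text
clock: 9.15
tool_pos: [0.522, -0.1395, 0.3038]
eef_rot: [0.79, 0.613, 0.0, 0.0]
contact_force: [-0.1, 0.0, -0.6]
opening: 0.157
finger_force: 54.9
```

jog_arm(turn=[[0,0,0],[0,0,0]], translation=[[0,0,0.0005],[0,0,0.0005]], grip=[1,1])

```text
clock: 9.4
tool_pos: [0.5221, -0.1396, 0.3037]
eef_rot: [0.79, 0.613, 0.0, 0.0]
contact_force: [-0.6, 0.9, 4.9]
opening: 0.155
finger_force: 54.9
```

Contact: TCP 0.3037 at touch puts the stud axis at about 0.1424, so the slot run is level with the stud at TCP z = 0.2172. I'll rise, go 85 mm to the stand's −y side, and come down to that level.

jog_arm(turn=[[0,0,0],[0,0,0],[0,0,0],[0,0,0],[0,0,0],[0,0,0],[0,0,0],[0,0,0],[0,0,0],[0,0,0],[0,0,0],[0,0,0],[0,0,0],[0,0,0]], translation=[[0,0,-0.004],[0,0,-0.01],[-0.01,0,-0.012],[-0.03,0,-0.012],[-0.055,0,-0.012],[-0.075,0,-0.012],[-0.083,0,-0.01],[-0.085,0,0],[-0.085,0,0.02],[-0.085,0,0.045],[-0.085,0,0.068],[-0.085,0,0.081],[-0.085,0,0.0858],[-0.085,0,0.0858]], grip=[1,1,1,1,1,1,1,1,1,1,1,1,1,1])

```text
clock: 11.15
tool_pos: [0.501, -0.2217, 0.2174]
eef_rot: [0.79, 0.613, 0.0, 0.0]
contact_force: [-0.2, 0.3, -3.9]
opening: 0.155
finger_force: 54.9
```

```bash
python3 - <<'E'
from h import *
st()
im=snap('scene'); show('scene',['slot_mouth','slot_seat','module_grip'])
b=snap('side');show('side',['slot_mouth','slot_seat'])
x,y=map(int,proj('scene',[.515,-.17,.15])); u,v=map(int,proj('side',[.515,-.17,.15]))
A=im[y-55:y+55,x-70:x+70];B=b[v-55:v+55,u-70:u+70]
cv2.imwrite('pics/c4.png',cv2.resize(np.vstack([A,B])[:,:,::-1],None,fx=2.7,fy=2.7,interpolation=2)); print(x,y,u,v)
E
```

```text
{'clock': np.float64(11.15), 'tool_pos': array([ 0.501 , -0.2217,  0.2174]), 'eef_rot': array([0.7902, 0.6128, 0.0002, 0.0001]), 'contact_force': array([-0.2341,  0.2698, -3.9108]), 'moment': array([0.018 , 0.0396, 0.0003]), 'opening': np.float64(0.1549), 'finger_force': np.float64(54.8873)}
scene slot_mouth [0.4271 0.2167 0.0726] 0.87
scene slot_mouth [0.6156 0.1811 0.0717] 0.79
scene slot_mouth [ 0.5127 -0.1792  0.1458] 0.63
scene slot_seat [0.4553 0.2551 0.0886] 0.9
scene slot_seat [0.6579 0.1823 0.0878] 0.86
scene slot_seat [ 0.4972 -0.2204  0.1501] 0.75
scene module_grip [ 0.4961 -0.227   0.2178] 0.72
scene module_grip [0.6595 0.1857 0.1497] 0.62
scene module_grip [0.4512 0.2536 0.1459] 0.6
side slot_mouth [ 0.5099 -0.1805  0.1405] 0.87
side slot_mouth [0.4257 0.2158 0.0758] 0.84
side slot_mouth [ 0.7435 -0.2389 -0.0018] 0.73
side slot_seat [ 0.5053 -0.2231  0.1555] 0.77
side slot_seat [0.658  0.1826 0.0851] 0.63
294 134 387 178
```

View pics/c4.png

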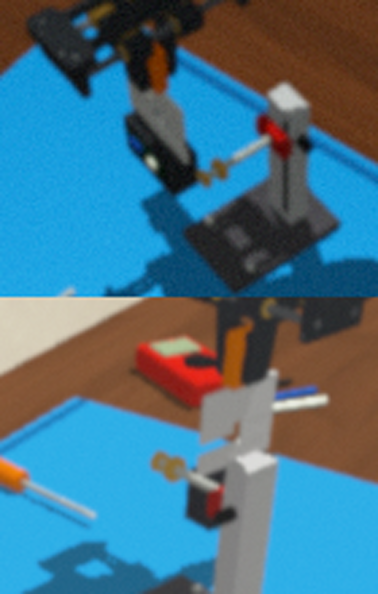

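The views show the plate edge level with the stud and pointed at the gap between collar and head. I'll enter slowly.

jog_arm(turn=[[0,0,0],[0,0,0],[0,0,0],[0,0,0],[0,0,0],[0,0,0]], translation=[[0.008,0,0],[0.018,0,0],[0.026,0,0],[0.03,0,0],[0.032,0,0],[0.034,0,0]], grip=[1,1,1,1,1,1])

```text
clock: 12.25
tool_pos: [0.5091, -0.1891, 0.2172]
eef_rot: [0.791, 0.612, -0.0, 0.0]
contact_force: [0.2, 0.2, -2.6]
opening: 0.15
finger_force: 54.9
```

jog_arm(turn=[[0,0,0],[0,0,0]], translation=[[0.001,0,0],[0.002,0,0]], grip=[1,1])

```text
clock: 12.5
tool_pos: [0.5096, -0.1872, 0.2172]
eef_rot: [0.79, 0.612, -0.0, 0.0]
contact_force: [-0.4, 0.3, -3.5]
opening: 0.161
finger_force: 54.9
```

jog_arm(turn=[[0,0,0],[0,0,0]], translation=[[0.001,0,0],[0.002,0,0]], grip=[1,1])

```text
clock: 12.75
tool_pos: [0.5102, -0.1851, 0.2172]
eef_rot: [0.79, 0.613, 0.0, 0.0]
contact_force: [0.5, 0.1, -2.9]
opening: 0.152
finger_force: 54.9
```

jog_arm(turn=[[0,0,0],[0,0,0]], translation=[[0.0008,0,0],[0.0015,0,0]], grip=[1,1])

```text
clock: 13.0
tool_pos: [0.5106, -0.1836, 0.2172]
eef_rot: [0.79, 0.613, 0.0, 0.0]
contact_force: [0.2, 0.4, -2.9]
opening: 0.155
finger_force: 54.9
```

jog_arm(turn=[[0,0,0],[0,0,0]], translation=[[0.001,0,0],[0.0015,0,0]], grip=[1,1])

```text
clock: 13.25
tool_pos: [0.511, -0.182, 0.2172]
eef_rot: [0.79, 0.613, 0.0, 0.0]
contact_force: [0.3, 0.1, -3.5]
opening: 0.154
finger_force: 54.9
```

jog_arm(turn=[[0,0,0],[0,0,0],[0,0,0]], translation=[[0.001,0,0],[0.002,0,0],[0.002,0,0]], grip=[1,1,1])

```text
clock: 13.62
tool_pos: [0.5115, -0.1801, 0.2172]
eef_rot: [0.79, 0.613, 0.0, 0.0]
contact_force: [0.6, 0.5, -3.6]
opening: 0.158
finger_force: 54.9
```

It is inside the slot with no contact. I'll continue along the run.

jog_arm(turn=[[0,0,0],[0,0,0],[0,0,0],[0,0,0],[0,0,0]], translation=[[0.002,0,0],[0.005,0,0],[0.008,0,0],[0.01,0,0],[0.01,0,0]], grip=[1,1,1,1,1])

```text
clock: 14.25
tool_pos: [0.514, -0.1702, 0.2173]
eef_rot: [0.79, 0.613, 0.0, 0.0]
contact_force: [0.6, 0.3, -2.8]
opening: 0.152
finger_force: 54.9
```

```bash
python3 - <<'E'
from h import *
st()
im=snap('scene'); b=snap('side')
x,y=map(int,proj('scene',[.515,-.15,.15])); u,v=map(int,proj('side',[.515,-.15,.15]))
A=im[y-45:y+45,x-60:x+60];B=b[v-45:v+45,u-60:u+60]
cv2.imwrite('pics/c5.png',cv2.resize(np.vstack([A,B])[:,:,::-1],None,fx=3.3,fy=3.3,interpolation=2))
E
```

```text
{'clock': np.float64(14.25), 'tool_pos': array([ 0.514 , -0.1702,  0.2173]), 'eef_rot': array([0.7902, 0.6128, 0.0001, 0.    ]), 'contact_force': array([ 0.6337,  0.2572, -2.7586]), 'moment': array([-0.0143,  0.0067, -0.0163]), 'opening': np.float64(0.1516), 'finger_force': np.float64(54.8873)}
```

View pics/c5.png

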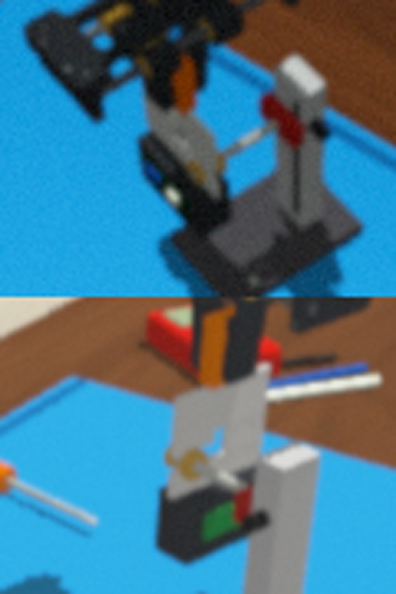

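The pictures show the stud in the slot, with collar and head on either side of the plate. I'll advance towards the end wall.

jog_arm(turn=[[0,0,0],[0,0,0],[0,0,0],[0,0,0],[0,0,0],[0,0,0]], translation=[[0.004,0,0],[0.01,0,0],[0.017,0,0],[0.023,0,0],[0.027,0,0],[0.027,0,0]], grip=[1,1,1,1,1,1])

```text
clock: 15.1
tool_pos: [0.5208, -0.1439, 0.2172]
eef_rot: [0.79, 0.613, 0.0, -0.0]
contact_force: [0.3, -0.4, -3.5]
opening: 0.155
finger_force: 54.9
```

jog_arm(turn=[[0,0,0],[0,0,0],[0,0,0]], translation=[[0.001,0,0],[0.0015,0,0],[0.0015,0,0]], grip=[1,1,1])

```text
clock: 15.48
tool_pos: [0.521, -0.143, 0.2172]
eef_rot: [0.79, 0.613, 0.0, 0.0]
contact_force: [0.6, 0.7, -3.4]
opening: 0.156
finger_force: 54.9
```

jog_arm(turn=[[0,0,0],[0,0,0],[0,0,0]], translation=[[0.001,0,0],[0.0015,0,0],[0.0015,0,0]], grip=[1,1,1])

```text
clock: 15.85
tool_pos: [0.5214, -0.1414, 0.2172]
eef_rot: [0.79, 0.613, 0.0, 0.0]
contact_force: [-0.1, -0.5, -3.6]
opening: 0.152
finger_force: 54.9
```

jog_arm(turn=[[0,0,0],[0,0,0],[0,0,0]], translation=[[0.001,0,0],[0.0015,0,0],[0.0015,0,0]], grip=[1,1,1])

```text
clock: 16.23
tool_pos: [0.5218, -0.1399, 0.2172]
eef_rot: [0.79, 0.613, 0.0, 0.0]
contact_force: [0.2, 0.5, -2.9]
opening: 0.153
finger_force: 54.9
```

jog_arm(turn=[[0,0,0],[0,0,0],[0,0,0]], translation=[[0.0005,0,0],[0.001,0,0],[0.001,0,0]], grip=[1,1,1])

```text
clock: 16.6
tool_pos: [0.522, -0.139, 0.2172]
eef_rot: [0.79, 0.613, 0.0, -0.0]
contact_force: [0.3, -0.5, -3.7]
opening: 0.156
finger_force: 54.9
```

jog_arm(turn=[[0,0,0],[0,0,0],[0,0,0]], translation=[[0.0005,0,0],[0.001,0,0],[0.001,0,0]], grip=[1,1,1])

```text
clock: 16.98
tool_pos: [0.5223, -0.138, 0.2172]
eef_rot: [0.79, 0.613, 0.0, 0.0]
contact_force: [-0.3, -0.4, -3.0]
opening: 0.151
finger_force: 54.9
```

jog_arm(turn=[[0,0,0],[0,0,0],[0,0,0]], translation=[[0.0005,0,0],[0.001,0,0],[0.001,0,0]], grip=[1,1,1])

```text
clock: 17.35
tool_pos: [0.5225, -0.1371, 0.2172]
eef_rot: [0.79, 0.613, 0.0, 0.0]
contact_force: [0.5, -0.1, -3.6]
opening: 0.151
finger_force: 54.9
```

jog_arm(turn=[[0,0,0],[0,0,0],[0,0,0]], translation=[[0.0005,0,0],[0.001,0,0],[0.001,0,0]], grip=[1,1,1])

```text
clock: 17.73
tool_pos: [0.5226, -0.1367, 0.2172]
eef_rot: [0.79, 0.612, -0.0, 0.0]
contact_force: [0.2, -2.0, -3.0]
opening: 0.154
finger_force: 54.9
```

The end wall is felt at about TCP +2.9 mm. I'll back off 2.3 mm and let the module down into the notch.

jog_arm(turn=[[0,0,0],[0,0,0],[0,0,0],[0,0,0],[0,0,0]], translation=[[-0.0023,0,0],[-0.0023,0,0.0005],[-0.0023,0,0.0015],[-0.0023,0,0.0025],[-0.0023,0,0.0025]], grip=[1,1,1,1,1])

```text
clock: 18.35
tool_pos: [0.5221, -0.1382, 0.2146]
eef_rot: [0.79, 0.613, -0.0, -0.0]
contact_force: [0.5, 0.4, -2.9]
opening: 0.156
finger_force: 54.9
```

jog_arm(turn=[[0,0,0],[0,0,0],[0,0,0]], translation=[[0,0,0.0007],[0,0,0.0015],[0,0,0.0015]], grip=[1,1,1])

```text
clock: 18.73
tool_pos: [0.5221, -0.1383, 0.2131]
eef_rot: [0.79, 0.613, -0.0, -0.0]
contact_force: [-0.5, -1.0, -3.2]
opening: 0.158
finger_force: 54.9
```

jog_arm(turn=[[0,0,0],[0,0,0],[0,0,0],[0,0,0],[0,0,0]], translation=[[-0.0004,0,0.001],[-0.0004,0,0.002],[-0.0004,0,0.003],[-0.0004,0,0.004],[-0.0004,0,0.004]], grip=[1,1,1,1,1])

```text
clock: 19.35
tool_pos: [0.522, -0.1387, 0.2091]
eef_rot: [0.79, 0.613, -0.0, -0.0]
contact_force: [-0.4, -0.4, -3.0]
opening: 0.154
finger_force: 54.9
```

jog_arm(turn=[[0,0,0],[0,0,0],[0,0,0]], translation=[[0,0,0.0008],[0,0,0.0016],[0,0,0.0016]], grip=[1,1,1])

```text
clock: 19.73
tool_pos: [0.522, -0.1387, 0.2076]
eef_rot: [0.79, 0.613, -0.0, -0.0]
contact_force: [1.0, 0.2, -2.6]
opening: 0.154
finger_force: 54.9
```

jog_arm(turn=[[0,0,0],[0,0,0],[0,0,0]], translation=[[0,0,0.0006],[0,0,0.0013],[0,0,0.0013]], grip=[1,1,1])

```text
clock: 20.1
tool_pos: [0.522, -0.1387, 0.2063]
eef_rot: [0.79, 0.613, -0.0, -0.0]
contact_force: [0.2, 0.4, -3.8]
opening: 0.155
finger_force: 54.9
```

jog_arm(turn=[[0,0,0],[0,0,0],[0,0,0]], translation=[[0,0,0.0004],[0,0,0.0008],[0,0,0.0008]], grip=[1,1,1])

```text
clock: 20.48
tool_pos: [0.5221, -0.1387, 0.2057]
eef_rot: [0.79, 0.613, 0.0, 0.0]
contact_force: [-0.0, 0.8, -0.8]
opening: 0.154
finger_force: 54.9
```

Seated at 0.2057, exactly as predicted. I'll transfer the weight and release.

jog_arm(turn=[[0,0,0],[0,0,0],[0,0,0],[0,0,0]], translation=[[0,0,0.0003],[0,0,0.0003],[0,0,0.0003],[0,0,0.0003]], grip=[1,1,1,1], force=8)

```text
clock: 20.98
tool_pos: [0.5223, -0.1388, 0.2055]
eef_rot: [0.79, 0.613, 0.0, 0.0]
contact_force: [-1.5, 0.4, 4.1]
opening: 0.16
finger_force: 8.0
```

jog_arm(turn=[[0,0,0],[0,0,0],[0,0,0],[0,0,0],[0,0,0],[0,0,0]], translation=[[0,0,0],[0,0,0],[0,0,0],[0,0,0],[0,0,0],[0,0,0]], grip=[0.83,0.8,0.75,0.7,0.65,0.6])

```text
clock: 21.72
tool_pos: [0.5221, -0.1388, 0.2052]
eef_rot: [0.79, 0.613, 0.0, 0.0]
contact_force: [-0.3, -0.4, -0.1]
opening: 0.402
finger_force: 0.0
```

```bash
python3 - <<'E'
from h import *
st()
im=snap('scene'); b=snap('side')
for c in ['scene','side']: show(c,['slot_seat','module_grip','module_base'])
x,y=map(int,proj('scene',[.515,-.14,.16])); u,v=map(int,proj('side',[.515,-.14,.16]))
A=im[y-45:y+45,x-60:x+60];B=b[v-45:v+45,u-60:u+60]
cv2.imwrite('pics/c6.png',cv2.resize(np.vstack([A,B])[:,:,::-1],None,fx=3.3,fy=3.3,interpolation=2))
E
```

```text
{'clock': np.float64(21.725), 'tool_pos': array([ 0.5221, -0.1388,  0.2052]), 'eef_rot': array([0.7904, 0.6126, 0.    , 0.    ]), 'contact_force': array([-0.328 , -0.3741, -0.0569]), 'moment': array([0.0284, 0.0158, 0.0241]), 'opening': np.float64(0.4017), 'finger_force': np.float64(0.0)}
scene slot_seat [0.4563 0.2513 0.0909] 0.88
scene slot_seat [0.6565 0.1831 0.0856] 0.75
scene slot_seat [ 0.5189 -0.1382  0.1447] 0.73
scene module_grip [0.658  0.1824 0.1502] 0.96
scene module_grip [ 0.5194 -0.143   0.2075] 0.91
scene module_grip [0.4545 0.2518 0.1461] 0.76
scene module_base [ 0.6618  0.1808 -0.0045] 0.76
scene module_base [0.4549 0.2556 0.0025] 0.62
scene module_base [ 0.5233 -0.1415  0.0531] 0.59
side slot_seat [ 0.5224 -0.1429  0.1419] 0.89
side slot_seat [0.4514 0.2581 0.0846] 0.79
side slot_seat [0.6596 0.181  0.0816] 0.7
side module_grip [0.6622 0.1814 0.1515] 0.89
side module_grip [0.4534 0.2537 0.1481] 0.86
side module_grip [ 0.5227 -0.1438  0.2043] 0.76
side module_base [ 0.4568  0.2526 -0.0001] 0.88
side module_base [ 0.527  -0.1407  0.0597] 0.69
side module_base [ 0.6596  0.1815 -0.0005] 0.61
```

View pics/c6.png

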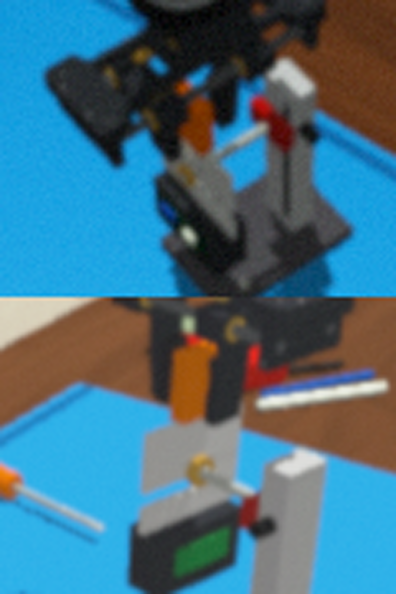

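The module hangs upright in the notch with the fingers open on either side of the grip. I'll retreat straight up and let it settle.

jog_arm(turn=[[0,0,0],[0,0,0],[0,0,0],[0,0,0],[0,0,0],[0,0,0],[0,0,0],[0,0,0],[0,0,0],[0,0,0],[0,0,0],[0,0,0],[0,0,0],[0,0,0],[0,0,0],[0,0,0],[0,0,0],[0,0,0],[0,0,0],[0,0,0]], translation=[[0,0,-0.005],[0,0,-0.015],[0,0,-0.03],[0,0,-0.05],[0,0,-0.07],[0,0,-0.09],[0,0,-0.12],[0,0,-0.14],[0,0,-0.14],[0,0,-0.14],[0,0,-0.14],[0,0,-0.14],[0,0,-0.14],[0,0,-0.14],[0,0,-0.14],[0,0,-0.14],[0,0,-0.14],[0,0,-0.14],[0,0,-0.14],[0,0,-0.14]], grip=[0.6,0.6,0.6,0.6,0.6,0.6,0.6,0.6,0.6,0.6,0.6,0.6,0.6,0.6,0.6,0.6,0.6,0.6,0.6,0.6])

```text
clock: 24.62
tool_pos: [0.5221, -0.1387, 0.3452]
eef_rot: [0.79, 0.613, 0.0, 0.0]
contact_force: [0.0, -0.1, 0.3]
opening: 0.4
finger_force: 0.0
```

```bash
python3 - <<'E'
from h import *
im=snap('scene'); b=snap('side')
for c in ['scene','side']:
    for n in ['slot_seat','module_grip','module_base']:
        for d in models.place_of(c,n):
            if d['position'][1]<-.05: print(c,n,np.round(d['position'],4))
x,y=map(int,proj('scene',[.515,-.14,.15])); u,v=map(int,proj('side',[.515,-.14,.15]))
A=im[y-45:y+45,x-60:x+60];B=b[v-45:v+45,u-60:u+60]
cv2.imwrite('pics/c7.png',cv2.resize(np.vstack([A,B])[:,:,::-1],None,fx=3.3,fy=3.3,interpolation=2))
E
```

```text
scene slot_seat [ 0.521  -0.1407  0.1403]
scene module_grip [ 0.5199 -0.1415  0.2073]
scene module_base [ 0.5243 -0.1399  0.0542]
side slot_seat [ 0.5234 -0.1426  0.1428]
side module_grip [ 0.5245 -0.1413  0.2053]
side module_base [ 0.5265 -0.1408  0.0561]
```

View pics/c7.png

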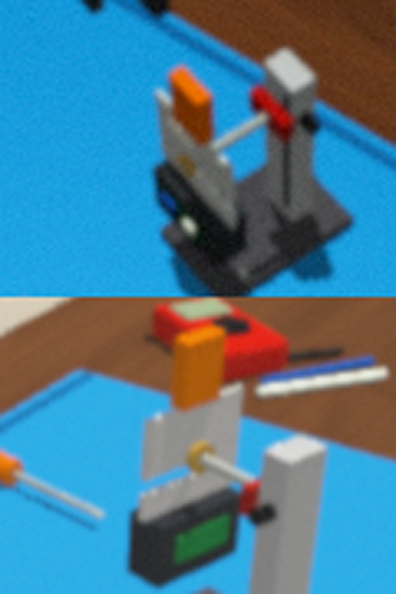

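The module hangs free and upright on the stud, seat at about (0.522, -0.1415, 0.142), and the gripper is clear.

```bash
python3 -c "
from plant import r
print(r.finish_job())"
```

```text
the job is handed in; nothing more can be done
None
```

The module hangs upright on the stud, fully home in the notch, with the gripper clear; I handed the job in at about 25 s of the 61 s allowed, and the hand-in returned no verdict.

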